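# Feed lenses through the gate

## Robot

A 6-joint arm with a two-finger parallel gripper is mounted at the origin on a cart in front of the work surface, level with it; the furniture and walls round the work are solid. World frame = base frame: x ahead of the robot, y to its left, z up, the work surface at z = 0. Lengths are in mm, angles in degrees, forces in N, time in s.
With the tool pointing down it reaches from about 350 to 850 mm from the base axis. Payload 8.1 kg.
Tool frame: the origin (TCP) lies at the very end of the fingers, on their centre line; the grasp point (between the pads) lies 19 mm behind it; z points along the fingers, y is the direction in which the jaws open and shut (so a half turn about z gives the same grasp; the last joint's range is limited). The gripper opens to 85 mm and grips with 20 to 120 N. Pads are 22 mm wide; open, the fingers measure 114 mm over their backs; the gripper's body (76 mm by 85 mm) begins 54 mm behind the grasp point. The pads swing forward as they close: fully open they stand 13 mm farther back than shut.
Start: joints at [62.487, 7.471, 85.268, -0, 87.261, -4.893], TCP at [230.754, 553.857, 231.292] pointing down, gripper open.
Joint ranges: [-169.43, 169.43], [-51.17, 129.36], [1.28, 143.12], [-76.62, 256.62], [0, 156.53], [-152.29, 152.29]. Speed limits (degrees/s): [136.94, 136.94, 159.86, 180, 180, 180].

## Interface

Orientations are given as [roll, pitch, yaw] about the fixed x, y, z axes, in that order (R = Rz(yaw) Ry(pitch) Rx(roll)).
In Python, from bench import r gives the robot as it stands.
- The arm moves only by the shell command python3 -m jog 'ROWS' [OPENING] [FORCE]. ROWS is JSON, a list of rows, each a list of 6 numbers: the shift along the tool's x, y, z normalised to -1 to 1, where 1 is 0.25 m, then the turn, a rotation vector about the tool's x, y, z normalised to -1 to 1, where 1 is pi rad. In form: [[x, y, z, ax, ay, az], ...]. A call has 1 to 10 rows; each row is the pose to reach, as a shift and turn from the pose commanded when the call began, along the tool's axes at that moment, turning the shorter way round; what a row does not reach only later rows make up. A row lasts 1/10 s, in which the tool goes at most 50 mm and 8.59 degrees, less where a joint would pass 70% of its speed; a pose out of reach is approached as far as the arm can. A call with a number of a shift or a turn outside -1 to 1 is refused whole. A call with a gripper value outside its range is refused whole. OPENING is the opening, from 0 (shut) to 1 (fully open), set as the call begins (- or left out, the last holds). The fingers move at their own pace and stop on an object; FORCE is the grip in N (left out, the last holds). Time passes only in rows, so rows that repeat a pose let the fingers close. It gives the time, the measured TCP pose, the force and the opening at its end, in the units of the state.
- r.sense(): the state, without advancing time (a new reading comes with each control period).
- r.snapshot(name): name is "scene" or "top"; returns a dict with "pixels" (480x640x3 uint8, red, green, blue), "intrinsics" (3x3 intrinsics, pixels), "extrinsics" (4x4, takes a point from camera to world coordinates). Camera axes: x right, y down, z forward; pixel columns grow to the right and rows downward; lengths in mm; the calibration is good to about 2 mm. A picture is of the moment at which its call begins. There is no depth.
- r.hand_in(): hands the job in, once; it reports no verdict.
The state is a dict: "time": time; "joint_pos": joint angles; "qd": joint speeds; "joint_efforts": joint torques, N m; "tool_pos": TCP position; "tcp_rot": TCP orientation; "ft_force": force on the tool from outside, world axes, zero at the start; "wrist_torque": the same for the moment, N m; "finger_gap": finger opening in mm.
Only numpy, scipy, OpenCV 4.12 (cv2) and the standard library are available. Lean on these libraries where they do the work, as an engineer would, in place of code of your own. Each camera call takes 0.05 s, during which the arm holds its last target.

## Task

Push the three loose round lenses through the gate of the aluminium feed lane one at a time, so that all three finish lying flat in the lane, fully past the gate posts. Sweep them gently along the bench with the fingertips, without pinching or lifting them, and leave the tape roll, the glue bottle and the screwdriver where they are.

Things in the scene. Friction and masses are not known exactly. Their poses are not given: they have to be found in the camera images.
- lane: aluminium feed lane fixed to the bench: a straight lane with a funnel mouth and no floor of its own (lenses slide on the bench mat, z = 0). Origin at bench level in the middle of the gate; x points from the gate along the lane to its closed end, y across, z up. Lane 46 mm wide inside, walls 12 mm thick and 14 mm high. The lenses start before the mouth, at x from -55 to -135 mm
- gate (a point): middle of the gate, 5 mm above the bench, axes as the lane's. The gate is two dark steel posts, 12 mm thick and 18 mm high, centred at y = +28 and -28 mm: 44 mm clear between them. In front of it two straight wings, 8 mm thick and 14 mm high, open at 45 degrees from the posts to x = -54 mm, y = +-85 mm
- lane_end (a point): middle of the inner face of the lane's end wall, 5 mm above the bench, 122 mm behind the gate. The lane has room for three lenses in a row; lenses already in it are pushed on by the next
- lens_1_center (a point): round brown tinted sunglass lens blank, 36 mm across, 11 mm thick at the rim, slightly domed (12 mm at its middle), about 20 g, lying flat and loose on the bench mat; the point is its centre, 5.5 mm above the underside. All three are alike
- lens_2_center (a point): round brown tinted sunglass lens blank, 36 mm across, 11 mm thick at the rim, slightly domed (12 mm at its middle), about 20 g, lying flat and loose on the bench mat; the point is its centre, 5.5 mm above the underside. All three are alike
- lens_3_center (a point): round brown tinted sunglass lens blank, 36 mm across, 11 mm thick at the rim, slightly domed (12 mm at its middle), about 20 g, lying flat and loose on the bench mat; the point is its centre, 5.5 mm above the underside. All three are alike
- tape_roll: small black roll of tape lying flat, 56 mm across, 19 mm high; origin under its centre. To be left alone
- bottle: small glue bottle with a pointed nozzle, standing, 35 mm across, 98 mm high; origin under its centre. To be left alone
- driver: small red screwdriver lying on the bench, 163 mm long (along its x axis), 13 mm thick; origin under its middle. To be left alone

How it is judged:
By the outcome, as a careful person would: the job done as asked, in the order asked, and still so for the second after the job is handed in, with the robot touching nothing.
It also fails if it takes over 64 s, if anything falls off the work surface, if the arm or the gripper's body presses on something with over 40 N, if the wrist force passes 120 N, or if a joint passes its speed limit or range.

## Working session

There is one attempt and no reset: what is moved stays moved. The work goes in short steps, Python scripts to look and compute and a shell command to move; the robot and the scene stay as the last step left them, time stands still between calls to the robot, and variables do not carry over. Pictures are saved under pics/ and viewed, and the job is handed in when it is done.

```bash
mkdir -p pics; ls; python3 - <<'E'
from bench import r
import cv2
for n in("scene","top"):
    s=r.snapshot(n); cv2.imwrite(f"pics/{n}0.png",s["pixels"][:,:,::-1]); print(n,s["intrinsics"].round(1).tolist(),s["extrinsics"].round(3).tolist())
print(r.sense())
E
```

```text
pics
scene [[455.6, 0.0, 317.7], [0.0, 455.6, 239.6], [0.0, 0.0, 1.0]] [[0.653, -0.348, 0.673, -58.73], [-0.757, -0.329, 0.564, -810.886], [0.025, -0.878, -0.479, 445.723], [0.0, 0.0, 0.0, 1.0]]
top [[519.8, 0.0, 312.5], [0.0, 519.8, 232.9], [0.0, 0.0, 1.0]] [[-0.109, -0.972, 0.208, 342.847], [-0.994, 0.107, -0.022, -332.847], [-0.001, -0.209, -0.978, 869.242], [0.0, 0.0, 0.0, 1.0]]
{'time': 0.1, 'joint_pos': array([ 6.24873445e+01,  7.51243018e+00,  8.53239673e+01,  2.49403349e-04,
        8.72608193e+01, -4.89277708e+00]), 'qd': array([ 0.06163124, -0.10363542, -0.13283086, -0.07114704,  0.03036823,
        0.00605716]), 'joint_efforts': array([ 1.51148568e-03, -5.70949173e+01, -5.01944375e+01, -7.24331426e-05,
        8.02364491e-03,  9.64017568e-05]), 'tool_pos': array([230.51360795, 553.41307047, 230.32324071]), 'tcp_rot': array([-1.79903159e+02, -8.53993789e-03,  1.57380102e+02]), 'ft_force': array([-0.10039371,  0.01335106, -0.5361658 ]), 'wrist_torque': array([ 0.00838305, -0.00566116, -0.00148699]), 'finger_gap': 85.37354192556464}
```

View pics/scene0.png

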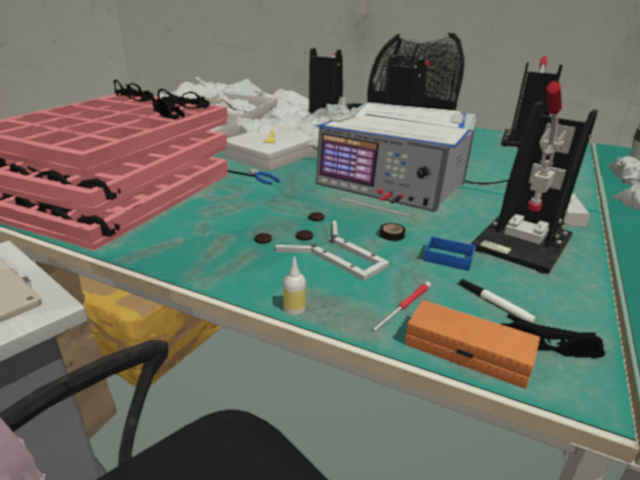

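View pics/top0.png

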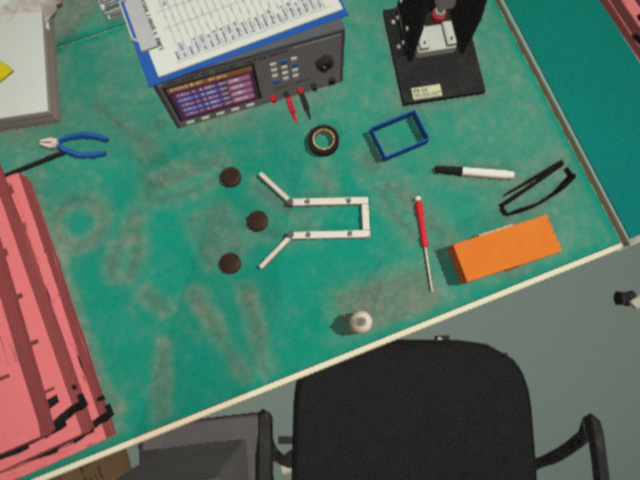

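```bash
python3 - <<'E'
import cv2
a=cv2.imread("pics/top0.png")[150:400,150:480]
cv2.imwrite("pics/crop0.png",cv2.resize(a,None,fx=2.4,fy=2.4,interpolation=cv2.INTER_CUBIC))
E
```

```text
(no output)
```

View pics/crop0.png

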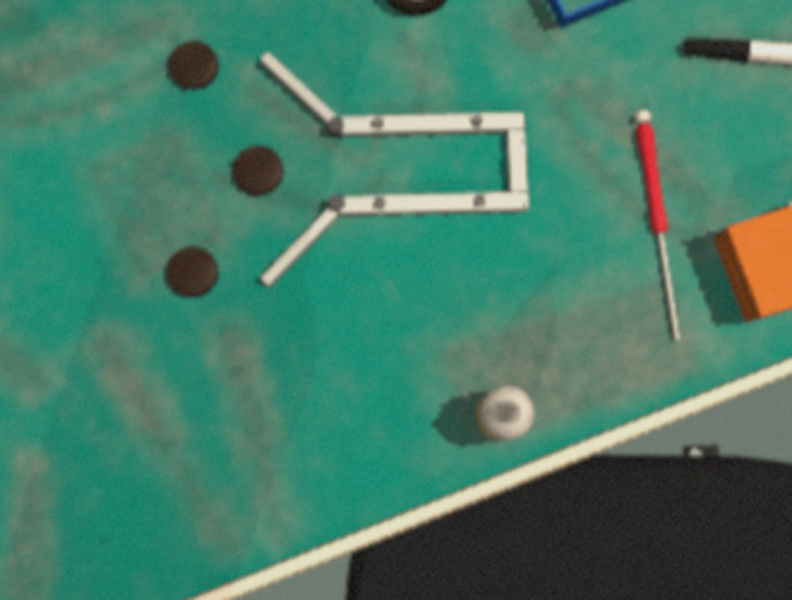

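The picture shows three dark lenses at crop (193,65), (258,170) and (191,272). The gate posts are at (336,125) and (336,203), and the lane opens towards the left. Next I compute world poses.

```bash
cat > h.py <<'E'
import numpy as np, cv2
from bench import r
def ray(s,uv,z):
    K,E=s["intrinsics"],s["extrinsics"]
    d=E[:3,:3]@np.linalg.solve(K,[uv[0],uv[1],1.]); o=E[:3,3]
    return (o+d*(z-o[2])/d[2])[:2]
def lenses(s,z=6,box=(150,150,330,300)):
    x0,y0,x1,y1=box
    im=s["pixels"][y0:y1,x0:x1].astype(int)
    m=((im[...,1]<75)&(im.max(2)<90)).astype(np.uint8)
    n,l,st,c=cv2.connectedComponentsWithStats(m)
    return [(c[i]+[x0,y0],st[i,4],ray(s,c[i]+[x0,y0],z)) for i in range(1,n) if st[i,4]>60]
E
python3 - <<'E'
from h import *
s=r.snapshot("top")
f=lambda c:(150+(c[0]+.5)/2.4-.5,150+(c[1]+.5)/2.4-.5)
for c,a,w in lenses(s): print("L",c.round(1),a,w.round(1))
P=[ray(s,f(c),z) for c,z in [((336,124),18),((336,203),18),((524,114),14),((527,208),14),((264,55),14),((266,283),14)]]
for p in P: print(p.round(1))
# lane-frame coords of the features
Q=np.array([[0,28],[0,-28],[134,35],[134,-35],[-54,85],[-54,-85]],float)
P=np.array(P);a,b=Q-Q.mean(0),P-P.mean(0)
u,S,v=np.linalg.svd(a.T@b);R=(u@np.diag([1,np.linalg.det(u@v)])@v).T
t=P.mean(0)-R@Q.mean(0)
print("yaw",np.degrees(np.arctan2(R[1,0],R[0,0])),t.round(1),(P-(Q@R.T+t)).round(1).tolist())
for c,ar,w in lenses(s): print("lane",(R.T@(w-t)).round(1))
np.savez("lane.npz",R=R,t=t)
for n,uv,z in [("tape",(323,140),19),("bottle",(361,322),90),("drv",(418,197),8),("drv2",(433,290),5)]: w=ray(s,uv,z);print(n,w.round(),(R.T@(w-t)).round())
E
```

```text
L [320.6 152.4] 105 [ 668.7 -381.9]
L [229.8 177.1] 324 [ 640.8 -219.8]
L [256.7 221. ] 336 [ 557.5 -259.5]
L [229.3 263.1] 355 [ 490.2 -207.4]
[ 582.5 -319.1]
[ 525.7 -313.4]
[ 576.3 -452.7]
[ 508.3 -445.9]
[ 640.4 -272.7]
[ 475.6 -259.6]
yaw -94.89526696320907 [ 553.7 -317.3] [[0.8, 0.6], [-0.2, 1.5], [-0.9, 1.1], [0.9, 2.0], [-2.6, -1.9], [1.9, -3.3]]
lane [ 54.5 120. ]
lane [-104.6   78.4]
lane [-57.9  -1.2]
lane [-104.1  -72.6]
tape [ 686. -388.] [ 59. 138.]
bottle [ 367. -407.] [ 105. -179.]
drv [ 569. -539.] [220.  34.]
drv2 [ 408. -540.] [ 234. -126.]
```

```bash
cat >> h.py <<'E'
t=np.array([553.9,-316.5]); YAW=-95.0
c,s_=np.cos(np.radians(YAW)),np.sin(np.radians(YAW)); R=np.array([[c,-s_],[s_,c]])
def tolane(w): return R.T@(np.asarray(w)[:2]-t)
from scipy.spatial.transform import Rotation as Ro
def where():
    S=r.sense(); print("t",round(S["time"],2),"lane",tolane(S["tool_pos"]).round(1),"z",S["tool_pos"][2].round(1),"rot",S["tcp_rot"].round(1),"gap",round(S["finger_gap"],1),"F",S["ft_force"].round(1),"q",S["joint_pos"].round(0))
def go(x,y,z,h):
    """row to put TCP at lane x,y,z with push direction (= -tool x) at heading h deg in the lane frame"""
    S=r.sense(); A=Ro.from_euler("xyz",S["tcp_rot"],degrees=True)
    B=Ro.from_euler("xyz",[180,0,YAW+h+180],degrees=True)
    p=np.r_[R@[x,y]+t,z]-S["tool_pos"]
    print("row",np.r_[A.inv().apply(p)/250,(A.inv()*B).as_rotvec()/np.pi].round(3).tolist(), p.round(0))
E
python3 - <<'E'
from h import *
S=r.snapshot("scene");T=r.snapshot("top")
print(ray(S,(95,245),0),ray(S,(0,212),0),ray(T,(112,412),0),ray(T,(12,178),130))
for z in(60,90,120,150,180): print(z,ray(S,(228,108),z),ray(S,(228,178),0),ray(T,(12,178),z))
where(); go(-110,0,150,0); go(-110,0,231,0)
E
```

```text
[251.73774548  16.25598734] [180.98495657 307.90817816] [272.53948371  -2.54485256] [632.10969168  86.55418336]
60 [1021.49665919  544.27178674] [663.06867554 114.72668572] [659.50043107 126.26792751]
90 [937.48088417 438.87290906] [663.06867554 114.72668572] [647.76154276 109.24775145]
120 [853.46510915 333.47403139] [663.06867554 114.72668572] [636.02265445  92.22757538]
150 [769.44933414 228.07515372] [663.06867554 114.72668572] [624.28376614  75.20739932]
180 [685.43355912 122.67627604] [663.06867554 114.72668572] [612.54487782  58.18722325]
t 0.25 lane [-838.7 -397.9] z 230.8 rot [-179.9   -0.   157.4] gap 85.5 F [-0.1 -0.6 -0.7] q [62.  7. 85.  0. 87. -5.]
row [-2.399, -2.296, 0.325, -0.0, 0.0, 0.402] [ 333. -761.  -81.]
row [-2.399, -2.296, 0.001, -0.0, 0.0, 0.402] [ 333. -761.    0.]
```

```bash
python3 - <<'E'
import cv2
a=cv2.imread("pics/scene0.png")[60:280,0:300]
cv2.imwrite("pics/crop1.png",cv2.resize(a,None,fx=2.6,fy=2.6,interpolation=cv2.INTER_CUBIC))
E
```

```text
(no output)
```

View pics/crop1.png

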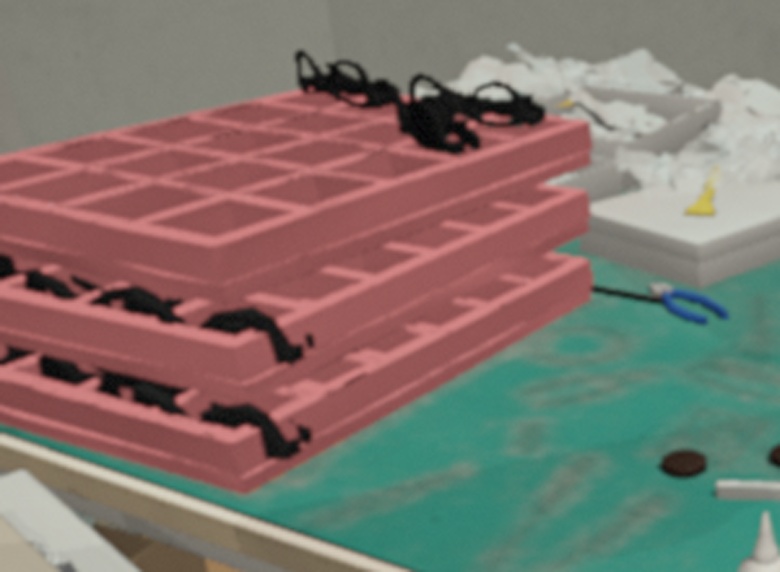

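The tray stack is about 175 mm high, with wire frames on top near its far corner. I go up first, cross above it, then turn.

```bash
python3 -m jog '[[0,0,-0.14,0,0,0],[0,0,-0.28,0,0,0]]' 0.15 20 && python3 -m jog '[[-0.6,-0.57,0,0,0,0.1],[-0.6,-0.57,0,0,0,0.1],[-0.6,-0.57,0,0,0,0.1],[-0.6,-0.57,0,0,0,0.1],[-0.6,-0.57,0,0,0,0.1]]' && python3 - <<'E'
from h import *
where(); go(-115,0,250,0)
E
```

```text
time: 0.45
tool_pos: [230.3, 552.9, 300.3]
tcp_rot: [-179.8, -0.0, 157.4]
ft_force: [0.8, -0.8, 0.2]
finger_gap: 59.2
time: 0.95
tool_pos: [316.2, 360.8, 301.5]
tcp_rot: [-180.0, 0.1, 139.1]
ft_force: [-1.0, 1.0, -0.1]
finger_gap: 12.7
t 0.95 lane [-654.  -295.8] z 301.5 rot [-1.800e+02  1.000e-01  1.391e+02] gap 12.7 F [-1.   1.  -0.1] q [ 43. -12.  97.  -0.  95.  -6.]
row [-2.221, -1.054, 0.21, 0.0, 0.0, 0.301] [ 248. -563.  -52.]
```

```bash
python3 -m jog '[[-0.95,-0.45,0,0,0,0.15],[-0.95,-0.45,0,0,0,0.15],[-0.95,-0.45,0,0,0,0.15],[-0.95,-0.45,0,0,0,0.15],[-0.95,-0.45,0,0,0,0.15],[-0.95,-0.45,0,0,0,0.15],[-0.95,-0.45,0,0,0,0.15]]' 0.1 && python3 - <<'E'
from h import *
where(); go(-115,0,230,0)
E
```

```text
time: 1.65
tool_pos: [422.0, 123.3, 301.2]
tcp_rot: [-180.0, -0.0, 112.2]
ft_force: [-0.5, 1.2, -0.7]
finger_gap: 8.6
t 1.65 lane [-426.6 -169.7] z 301.2 rot [-180.    -0.   112.2] gap 8.6 F [-0.5  1.2 -0.7] q [ 10. -19. 103.   0.  96. -13.]
row [-1.419, 0.035, 0.285, -0.0, -0.0, 0.151] [ 142. -325.  -71.]
```

```bash
python3 -m jog '[[-0.95,0.02,0,0,0,0.15],[-0.95,0.02,0,0,0,0.15],[-0.95,0.02,0,0,0,0.15],[-0.95,0.02,0,0,0,0.15],[-0.95,0.02,0,0,0,0.15],[-0.95,0.02,0,0,0,0.15],[-0.95,0.02,0,0,0,0.15]]' && python3 - <<'E'
from h import *
where(); go(-115,0,60,0)
E
```

```text
time: 2.35
tool_pos: [516.8, -91.9, 300.8]
tcp_rot: [-179.9, -0.1, 85.4]
ft_force: [0.4, 0.7, -0.1]
finger_gap: 8.3
t 2.35 lane [-220.5  -56.6] z 300.8 rot [-1.799e+02 -1.000e-01  8.540e+01] gap 8.3 F [ 0.4  0.7 -0.1] q [-16.  -5.  91.   0.  94. -11.]
row [-0.425, 0.225, 0.962, -0.0, -0.0, 0.002] [  47. -110. -241.]
```

```bash
python3 -m jog '[[-0.425,0.225,0.3,0,0,0.002],[-0.425,0.225,0.3,0,0,0.002],[-0.425,0.225,0.3,0,0,0.002],[-0.425,0.225,0.95,0,0,0.002],[-0.425,0.225,0.95,0,0,0.002],[-0.425,0.225,0.95,0,0,0.002],[-0.425,0.225,0.95,0,0,0.002],[-0.425,0.225,0.95,0,0,0.002],[-0.425,0.225,0.95,0,0,0.002]]' && python3 - <<'E'
from h import *
where(); go(-115,0,5,0)
s=r.snapshot("top"); a=s["pixels"][120:320,160:420,::-1]
cv2.imwrite("pics/a1.png",cv2.resize(a,None,fx=3,fy=3,interpolation=cv2.INTER_CUBIC))
E
```

```text
time: 3.25
tool_pos: [565.9, -203.1, 66.7]
tcp_rot: [179.8, 0.1, 85.1]
ft_force: [0.2, -0.7, -0.0]
finger_gap: 8.9
t 3.25 lane [-114.     2.1] z 66.7 rot [1.798e+02 1.000e-01 8.510e+01] gap 8.9 F [ 0.2 -0.7 -0. ] q [-25.  15.  94.   0.  70. -20.]
row [0.004, -0.009, 0.247, 0.001, 0.0, 0.001] [ -2.   1. -62.]
```

View pics/a1.png

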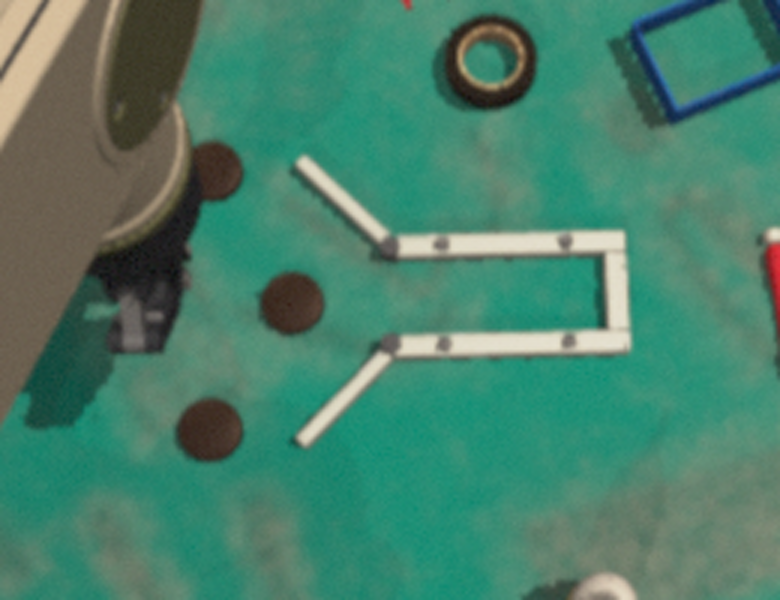

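The gripper stands left of lens 2 (crop (292,302)), in line with the gate, and the area below is clear. Lowering.

```bash
python3 -m jog '[[0.004,-0.012,0.12,0.001,0,0],[0.004,-0.012,0.22,0.001,0,0],[0.004,-0.012,0.245,0.001,0,0],[0.004,-0.012,0.245,0.001,0,0],[0.004,-0.012,0.245,0.001,0,0]]' && python3 - <<'E'
from h import *
where(); go(-4,0,4,0)
s=r.snapshot("top")
for c,a,w in lenses(s): print(c.round(1),a,tolane(w).round(1))
a=s["pixels"][120:320,160:420,::-1]
cv2.imwrite("pics/a2.png",cv2.resize(a,None,fx=3,fy=3,interpolation=cv2.INTER_CUBIC))
E
```

```text
time: 3.8
tool_pos: [562.9, -203.1, 5.1]
tcp_rot: [180.0, 0.1, 85.0]
ft_force: [0.2, 0.2, -0.1]
finger_gap: 8.8
t 3.8 lane [-113.8   -0.9] z 5.1 rot [1.8e+02 1.0e-01 8.5e+01] gap 8.8 F [ 0.2  0.2 -0.1] q [-25.  20.  96.  -0.  64. -20.]
row [-0.439, 0.004, 0.005, 0.0, 0.0, 0.0] [  -9. -109.   -1.]
[223.2 169.5] 822 [-115.7   92.3]
[320.6 152.3] 106 [ 55. 120.]
[217.8 223.4] 767 [-123.4   -4.2]
[256.7 220.9] 328 [-57.2  -1.1]
[229.4 263.1] 352 [-103.   -72.9]
```

View pics/a2.png

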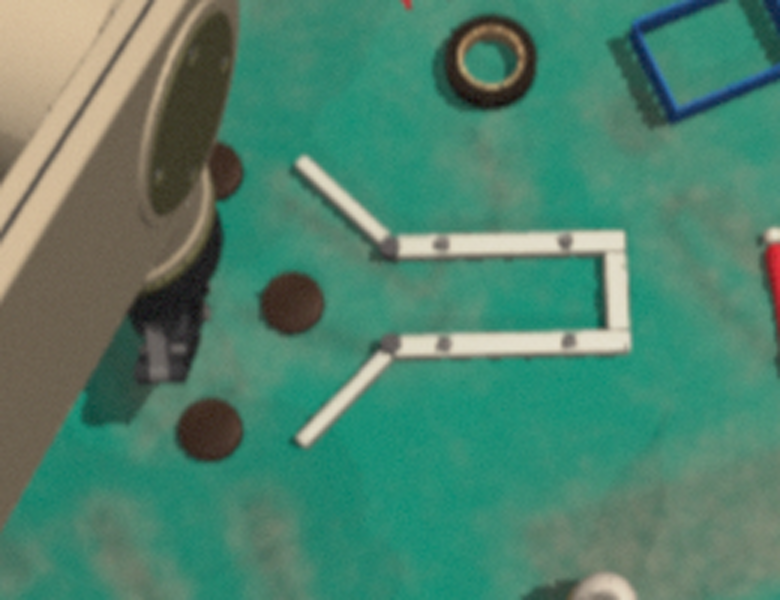

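```bash
python3 - <<'E'
from h import *
s=r.snapshot("top");E=np.linalg.inv(s["extrinsics"])
p=r.sense()["tool_pos"]
for dx in(0,-11): 
  for dy in (0,-19,19):
    for z in(0,20,60):
      w=np.r_[p[:2]+R@[-dx,dy],z,1];c=s["intrinsics"]@(E@w)[:3];c=c[:2]/c[2];print(dx,dy,z,((c-[160,120])*3).round())
E
python3 - <<'E'
import cv2
a=cv2.imread("pics/a2.png")[200:440,60:360]
cv2.imwrite("pics/a3.png",cv2.resize(a,None,fx=2.5,fy=2.5,interpolation=cv2.INTER_CUBIC))
E
```

```text
0 0 0 [192. 307.]
0 0 20 [186. 299.]
0 0 60 [173. 281.]
0 -19 0 [192. 339.]
0 -19 20 [186. 332.]
0 -19 60 [173. 316.]
0 19 0 [193. 275.]
0 19 20 [187. 266.]
0 19 60 [174. 247.]
-11 0 0 [211. 306.]
-11 0 20 [206. 298.]
-11 0 60 [194. 281.]
-11 -19 0 [211. 339.]
-11 -19 20 [206. 331.]
-11 -19 60 [194. 315.]
-11 19 0 [212. 274.]
-11 19 20 [206. 265.]
-11 19 60 [195. 246.]
```

View pics/a3.png

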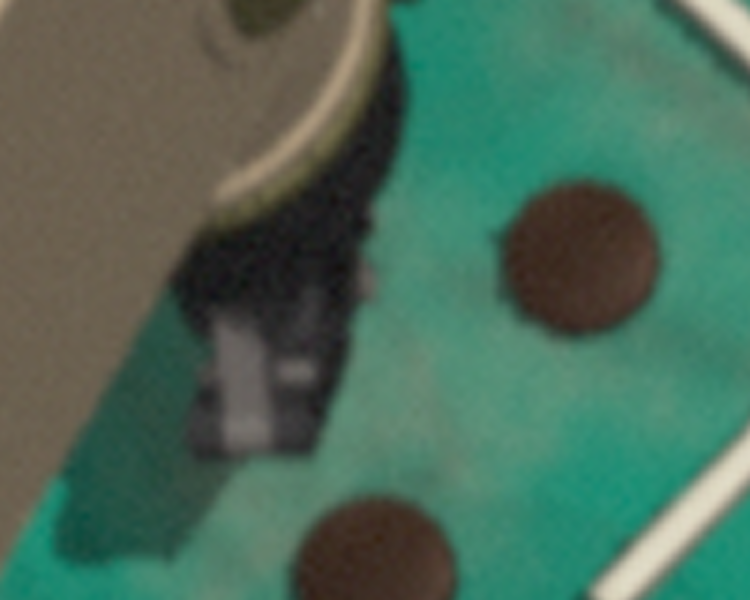

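Finger position agrees with the calibration. Now pushing lens 2 straight in, gently.

```bash
python3 -m jog '[[-0.05,0.002,0.004,0,0,0],[-0.09,0.002,0.004,0,0,0],[-0.115,0.002,0.004,0,0,0],[-0.14,0.002,0.004,0,0,0],[-0.165,0.002,0.004,0,0,0],[-0.19,0.002,0.004,0,0,0],[-0.215,0.002,0.004,0,0,0],[-0.24,0.002,0.004,0,0,0],[-0.265,0.003,0.004,0,0,0],[-0.285,0.003,0.004,0,0,0]]' && python3 - <<'E'
from h import *
where(); go(0,0,4,0)
s=r.snapshot("top")
for c,a,w in lenses(s): print(c.round(1),a,tolane(w).round(1))
a=s["pixels"][120:320,160:420,::-1]
cv2.imwrite("pics/a4.png",cv2.resize(a,None,fx=3,fy=3,interpolation=cv2.INTER_CUBIC))
E
```

```text
time: 4.9
tool_pos: [555.6, -273.9, 1.5]
tcp_rot: [-179.8, 0.0, 85.0]
ft_force: [0.7, 0.1, -0.6]
finger_gap: 8.7
t 4.9 lane [-42.6  -2. ] z 1.5 rot [-179.8    0.    85. ] gap 8.7 F [ 0.7  0.1 -0.6] q [-31.  23.  92.  -0.  65. -26.]
row [-0.17, 0.008, -0.01, -0.001, 0.0, 0.0] [ -2. -43.   3.]
[199.9 168.8] 524 [-156.3   94.5]
[289.  169.9] 469 [-0.9 88.9]
[320.  152.4] 112 [ 53.9 120. ]
[223.7 191.2] 69 [-114.2   52.8]
[277.  221.1] 616 [-22.5  -2.4]
[172.1 233.9] 1429 [-200.9  -20.7]
```

View pics/a4.png

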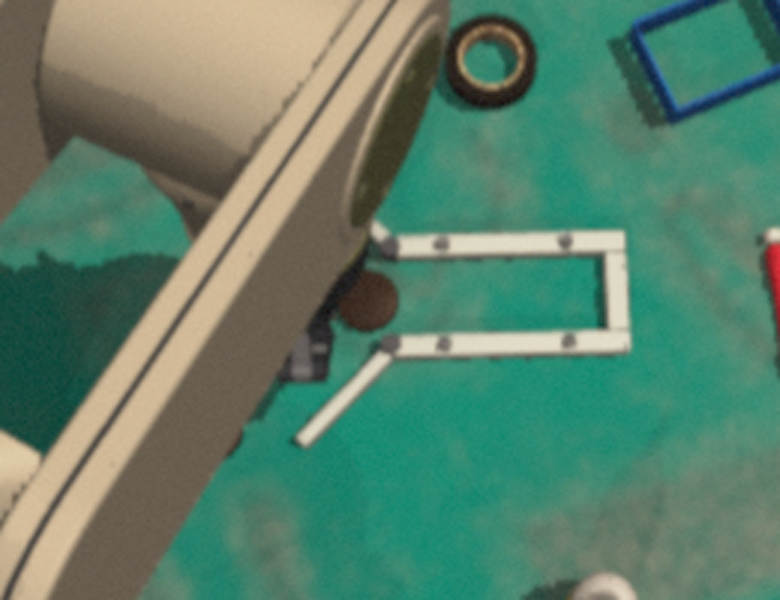

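Lens 2 is at (370,300), centred between the posts (392,244) and (392,343), and rides against the fingers. I raise the tip slightly and push on.

```bash
python3 -m jog '[[-0.01,0.003,-0.01,0,0,0],[-0.03,0.005,-0.014,0,0,0],[-0.055,0.006,-0.014,0,0,0],[-0.08,0.006,-0.014,0,0,0],[-0.105,0.006,-0.014,0,0,0],[-0.13,0.006,-0.014,0,0,0],[-0.15,0.006,-0.014,0,0,0],[-0.165,0.006,-0.014,0,0,0],[-0.168,0.006,-0.014,0,0,0]]' && python3 - <<'E'
from h import *
where(); go(0,0,4,0)
s=r.snapshot("top")
a=s["pixels"][120:320,160:420,::-1]
cv2.imwrite("pics/a5.png",cv2.resize(a,None,fx=3,fy=3,interpolation=cv2.INTER_CUBIC))
E
```

```text
time: 5.85
tool_pos: [553.4, -315.8, 5.0]
tcp_rot: [-179.8, 0.0, 85.0]
ft_force: [-0.4, -0.5, -0.4]
finger_gap: 8.6
t 5.85 lane [-0.6 -0.6] z 5.0 rot [-179.8    0.    85. ] gap 8.6 F [-0.4 -0.5 -0.4] q [-34.  25.  89.  -0.  66. -29.]
row [-0.002, 0.002, 0.004, -0.001, 0.0, -0.0] [ 1. -1. -1.]
```

View pics/a5.png

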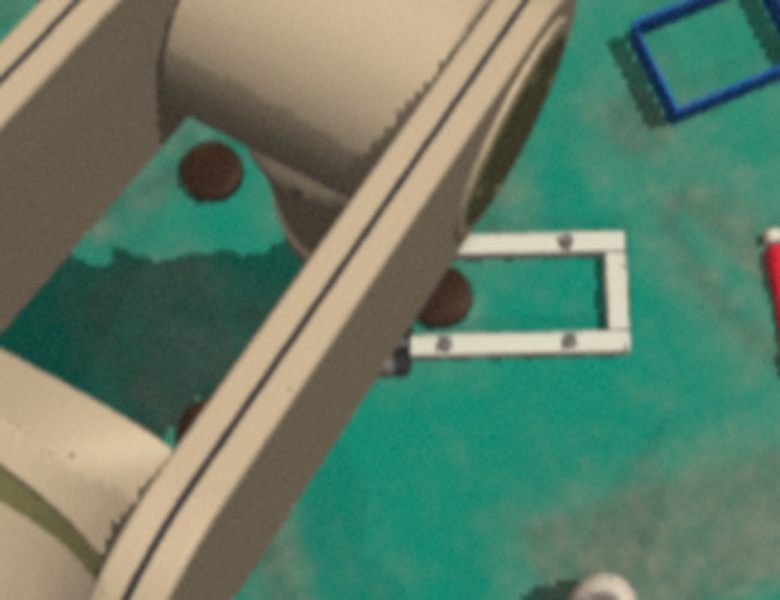

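Lens 2 is past the gate, at (440,298). Backing off, lifting, and going behind lens 1.

```bash
python3 -m jog '[[0.04,0,0,0,0,0],[0.12,0,-0.02,0,0,0],[0.2,0,-0.15,0,0,0],[0.25,0.05,-0.25,0,0,0],[0.25,0.05,-0.25,0,0,0]]' && python3 - <<'E'
from h import *
where(); go(-130,124,60,-60.6)
s=r.snapshot("top")
for c,a,w in lenses(s,box=(160,120,420,320)): print(c.round(1),a,tolane(w).round(1))
cv2.imwrite("pics/a6.png",cv2.resize(s["pixels"][120:320,160:420,::-1],None,fx=3,fy=3,interpolation=cv2.INTER_CUBIC))
E
```

```text
time: 6.4
tool_pos: [575.9, -252.0, 72.9]
tcp_rot: [179.7, 0.1, 85.2]
ft_force: [0.2, -0.7, 0.9]
finger_gap: 8.6
t 6.4 lane [-66.1  16.3] z 72.9 rot [1.797e+02 1.000e-01 8.520e+01] gap 8.6 F [ 0.2 -0.7  0.9] q [-28.  19.  89.  -0.  72. -23.]
row [0.254, 0.431, 0.053, 0.002, -0.0, 0.338] [113.  54. -13.]
[256.1 134.8] 549 [-58.2 155.5]
[322.3 142.6] 372 [ 58.4 138.2]
[176.4 136.5] 164 [-199.2  155.5]
[384.3 149.8] 182 [167.1 122.2]
[244.3 199.2] 774 [-78.5  37.7]
[306.  218.8] 329 [27.   0.7]
[229.4 263.1] 352 [-102.9  -73. ]
```

View pics/a6.png

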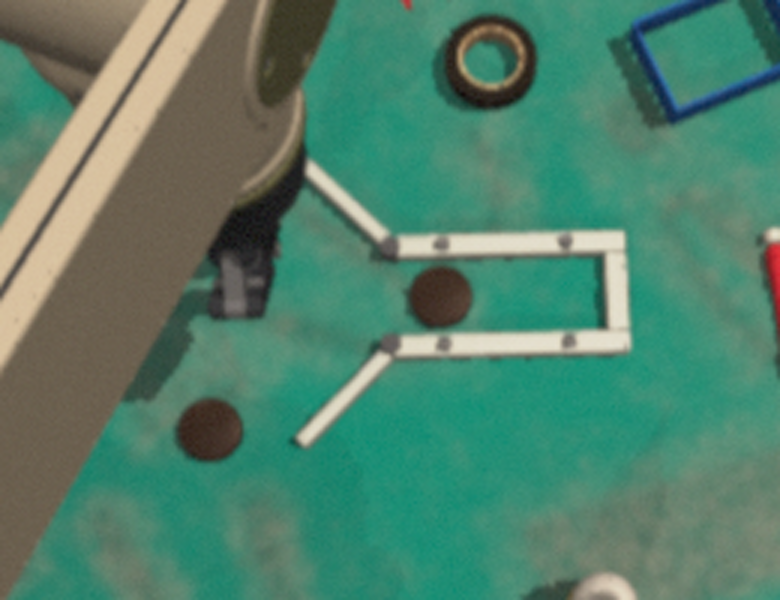

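Lens 2 measures lane (27, 0.7), past the posts. Moving behind lens 1.

```bash
python3 -m jog '[[0.254,0.431,0,0,0,0.338],[0.254,0.431,0,0,0,0.338],[0.254,0.431,0,0,0,0.338],[0.254,0.431,0,0,0,0.338],[0.254,0.431,0.05,0,0,0.338],[0.254,0.431,0.05,0,0,0.338],[0.254,0.431,0.05,0,0,0.338],[0.254,0.431,0.05,0,0,0.338],[0.254,0.431,0.05,0,0,0.338]]' && python3 - <<'E'
from h import *
where(); go(-130,124,5,-60.6)
s=r.snapshot("top")
for c,a,w in lenses(s,box=(160,120,420,320)): print(c.round(1),a,tolane(w).round(1))
cv2.imwrite("pics/a7.png",cv2.resize(s["pixels"][120:320,160:420,::-1],None,fx=3,fy=3,interpolation=cv2.INTER_CUBIC))
E
```

```text
time: 7.35
tool_pos: [683.7, -199.6, 53.7]
tcp_rot: [-179.8, 0.2, 24.4]
ft_force: [0.2, -0.6, -0.7]
finger_gap: 8.3
t 7.35 lane [-127.8  119.1] z 53.7 rot [-179.8    0.2   24.4] gap 8.3 F [ 0.2 -0.6 -0.7] q [-20.  32.  74.  -0.  74.  45.]
row [0.022, 0.002, 0.195, -0.001, 0.001, 0.0] [  5.   2. -49.]
[194.7 133.6] 1438 [-167.   160.1]
[322.2 142.5] 364 [ 58.3 138.3]
[377.8 146.9] 96 [155.9 127.8]
[167.9 170.9] 276 [-211.9   91.8]
[229.9 177.1] 317 [-103.8   78.1]
[305.8 218.8] 321 [26.7  0.6]
[229.4 263.1] 349 [-103.  -73.]
```

View pics/a7.png

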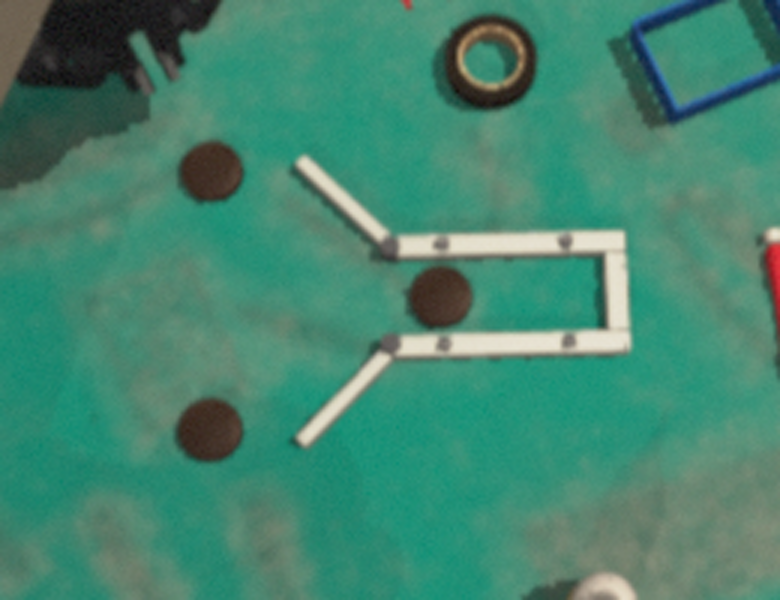

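Lens 1 at (211,171), fingers above-left at about (150,80), in line with it and clear. Lowering.

```bash
python3 -m jog '[[0.022,0.002,0.1,0,0,0],[0.022,0.002,0.19,0,0,0],[0.022,0.002,0.19,0,0,0],[0.022,0.002,0.19,0,0,0]]' && python3 - <<'E'
from h import *
where(); go(-74,25,5,-60.6)
u=np.array([.491,-.871]);p=tolane(r.sense()["tool_pos"]);d=np.array([-104,78.2])-p
print("lens along",d@u,"across",u[0]*d[1]-u[1]*d[0])
E
```

```text
time: 7.8
tool_pos: [688.8, -198.1, 6.7]
tcp_rot: [-179.8, 0.2, 24.3]
ft_force: [0.2, -0.1, -0.2]
finger_gap: 8.2
t 7.8 lane [-129.7  124. ] z 6.7 rot [-179.8    0.2   24.3] gap 8.2 F [ 0.2 -0.1 -0.2] q [-20.  36.  74.  -0.  70.  46.]
row [-0.454, 0.0, 0.008, -0.001, 0.001, -0.001] [-104.  -47.   -2.]
lens along 52.51726981445727 across -0.15918319447253282
```

```bash
python3 -m jog '[[-0.04,0,0.004,0,0,0],[-0.08,0,0.004,0,0,0],[-0.105,0,0.004,0,0,0],[-0.13,0,0.004,0,0,0],[-0.155,0,0.004,0,0,0],[-0.18,0,0.002,0,0,0],[-0.205,0,0.002,0,0,0],[-0.23,0,0.002,0,0,0],[-0.255,0,0.002,0,0,0],[-0.265,0,0.002,0,0,0]]' && python3 - <<'E'
from h import *
where(); go(-74,25,5,-60.6)
s=r.snapshot("top")
for c,a,w in lenses(s,box=(160,120,420,320)): print(c.round(1),a,tolane(w).round(1))
E
```

```text
time: 8.8
tool_pos: [628.4, -225.9, 6.8]
tcp_rot: [-179.9, 0.2, 24.2]
ft_force: [0.1, 0.5, 0.3]
finger_gap: 8.6
t 8.8 lane [-96.8  66.3] z 6.8 rot [-179.9    0.2   24.2] gap 8.6 F [0.1 0.5 0.3] q [-24.  29.  83.  -0.  68.  42.]
row [-0.189, -0.001, 0.008, -0.001, 0.001, -0.001] [-43. -19.  -2.]
[233.9 122.5] 65 [-97.8 179.6]
[322.1 142.5] 368 [ 58.2 138.3]
[377.6 147.4] 108 [155.6 126.9]
[235.3 176. ] 1448 [-94.4  79.9]
[305.8 218.8] 325 [26.8  0.6]
[229.3 263.1] 349 [-103.1  -73. ]
```

```bash
python3 -m jog '[[-0.01,0,0.004,0,0,0],[-0.03,0,0.008,0,0,0],[-0.055,0,0.008,0,0,0],[-0.08,0,0.008,0,0,0],[-0.105,0,0.008,0,0,0],[-0.13,0,0.006,0,0,0],[-0.155,0,0.006,0,0,0],[-0.175,0,0.006,0,0,0],[-0.189,0,0.006,0,0,0],[-0.189,0,0.006,0,0,0]]' && python3 - <<'E'
from h import *
where(); go(-74,25,5,-60.6)
s=r.snapshot("top")
cv2.imwrite("pics/a8.png",cv2.resize(s["pixels"][120:320,160:420,::-1],None,fx=3,fy=3,interpolation=cv2.INTER_CUBIC))
E
```

```text
time: 9.85
tool_pos: [585.5, -245.2, 5.4]
tcp_rot: [-179.9, 0.2, 24.2]
ft_force: [-0.5, -0.1, 1.0]
finger_gap: 8.9
t 9.85 lane [-73.8  25.2] z 5.4 rot [-179.9    0.2   24.2] gap 8.9 F [-0.5 -0.1  1. ] q [-27.  25.  89.  -0.  66.  39.]
row [-0.0, -0.001, 0.002, -0.001, 0.001, -0.001] [-0.  0. -0.]
```

View pics/a8.png

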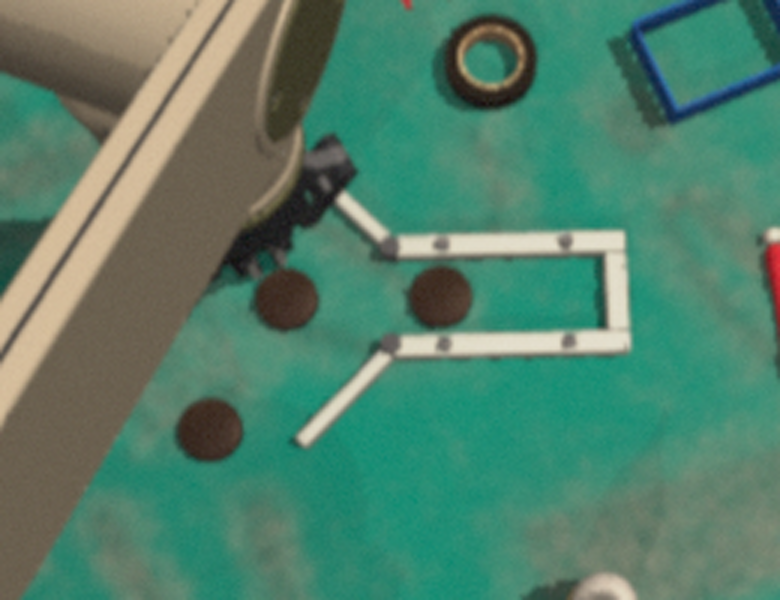

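Lens 1 now sits on the lane axis at (286,299). Backing off and re-aiming straight.

```bash
python3 -m jog '[[0.03,0,0,0,0,0],[0.08,0,-0.02,0,0,0],[0.1,0,-0.18,0,0,0],[0.1,0,-0.2,0,0,0]]' && python3 - <<'E'
from h import *
where(); go(-116,0.5,50,0)
s=r.snapshot("top")
for c,a,w in lenses(s,box=(160,120,420,320)): print(c.round(1),a,tolane(w).round(1))
E
```

```text
time: 10.3
tool_pos: [613.7, -235.1, 61.1]
tcp_rot: [179.7, -0.2, 24.3]
ft_force: [1.0, -0.8, 1.8]
finger_gap: 8.1
t 10.3 lane [-86.3  52.4] z 61.1 rot [179.7  -0.2  24.3] gap 8.1 F [ 1.  -0.8  1.8] q [-25.  23.  85.  -0.  72.  40.]
row [-0.123, -0.205, 0.043, 0.002, -0.0, -0.337] [-49.  34. -11.]
[322.2 142.5] 368 [ 58.3 138.2]
[384.2 149.6] 163 [167.  122.7]
[234.9 166.7] 1225 [-95.2  96.9]
[305.9 218.8] 325 [26.8  0.7]
[254.7 219.6] 325 [-60.6   1.1]
[229.3 263.1] 349 [-103.  -73.]
```

```bash
python3 -m jog '[[-0.123,-0.205,0,0,0,-0.337],[-0.123,-0.205,0,0,0,-0.337],[-0.123,-0.205,0,0,0,-0.337],[-0.123,-0.205,0,0,0,-0.337],[-0.123,-0.205,0,0,0,-0.337],[-0.123,-0.205,0,0,0,-0.337],[-0.123,-0.205,0,0,0,-0.337],[-0.123,-0.205,0,0,0,-0.337]]' && python3 - <<'E'
from h import *
where(); go(-116,1,6,0)
E
```

```text
time: 11.15
tool_pos: [560.1, -200.1, 55.1]
tcp_rot: [-179.8, -0.0, 85.0]
ft_force: [-0.4, -0.6, 0.0]
finger_gap: 8.8
t 11.15 lane [-116.5   -4. ] z 55.1 rot [-179.8   -0.    85. ] gap 8.8 F [-0.4 -0.6  0. ] q [-25.  15.  95.  -0.  69. -20.]
row [-0.002, 0.021, 0.196, -0.001, -0.0, 0.0] [  5.  -1. -49.]
```

```bash
python3 -m jog '[[0,0.02,0.1,0,0,0],[0,0.02,0.196,0,0,0],[0,0.02,0.196,0,0,0],[0,0.02,0.196,0,0,0]]' && python3 - <<'E'
from h import *
where(); go(0,0,5,0)
E
```

```text
time: 11.55
tool_pos: [564.2, -200.5, 6.1]
tcp_rot: [-179.7, -0.0, 84.7]
ft_force: [0.0, -0.5, 0.2]
finger_gap: 8.6
t 11.55 lane [-1.164e+02  1.000e-01] z 6.1 rot [-179.7   -0.    84.7] gap 8.6 F [ 0.  -0.5  0.2] q [-24.  20.  96.  -0.  65. -19.]
row [-0.466, 0.002, 0.004, -0.002, -0.0, -0.002] [ -10. -116.   -1.]
```

```bash
python3 -m jog '[[-0.05,0.004,0,0,0,-0.001],[-0.1,0.004,0,0,0,-0.001],[-0.125,0.004,0,0,0,-0.001],[-0.15,0.004,0,0,0,-0.001],[-0.175,0.004,0,0,0,-0.001],[-0.2,0.004,0,0,0,-0.001],[-0.225,0.004,0,0,0,-0.001],[-0.25,0.004,0,0,0,-0.001],[-0.275,0.004,0,0,0,-0.001],[-0.295,0.004,0,0,0,-0.001]]' && python3 - <<'E'
from h import *
where(); go(0,0,5,0)
s=r.snapshot("top")
cv2.imwrite("pics/a9.png",cv2.resize(s["pixels"][120:320,160:420,::-1],None,fx=3,fy=3,interpolation=cv2.INTER_CUBIC))
E
```

```text
time: 12.55
tool_pos: [559.0, -275.0, 6.5]
tcp_rot: [-179.8, 0.0, 85.0]
ft_force: [0.3, 1.4, 0.8]
finger_gap: 8.7
t 12.55 lane [-41.8   1.5] z 6.5 rot [-179.8    0.    85. ] gap 8.7 F [0.3 1.4 0.8] q [-31.  23.  92.  -0.  66. -26.]
row [-0.167, -0.006, 0.006, -0.001, 0.0, 0.0] [ -5. -41.  -2.]
```

View pics/a9.png

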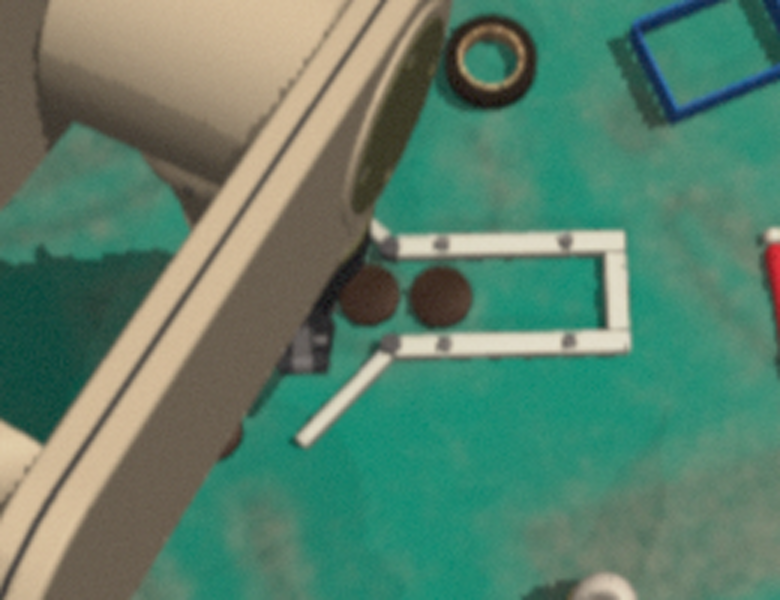

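Lens 1 at (370,295) is about to meet lens 2 at (440,297), and both are well centred. I continue, easing y back towards the axis.

```bash
python3 -m jog '[[-0.01,-0.002,0.002,0,0,0],[-0.03,-0.004,0.004,0,0,0],[-0.05,-0.006,0.004,0,0,0],[-0.07,-0.006,0.004,0,0,0],[-0.09,-0.006,0.004,0,0,0],[-0.11,-0.006,0.004,0,0,0],[-0.13,-0.006,0.004,0,0,0],[-0.15,-0.006,0.004,0,0,0],[-0.165,-0.006,0.004,0,0,0],[-0.167,-0.006,0.004,0,0,0]]' && python3 - <<'E'
from h import *
where(); go(0,0,5,0)
E
python3 -m jog '[[0.04,0,0,0,0,0],[0.12,0,-0.02,0,0,0],[0.2,0,-0.15,0,0,0],[0.25,-0.05,-0.25,0,0,0],[0.25,-0.05,-0.25,0,0,0]]' && python3 - <<'E'
from h import *
where(); go(-130,-124,60,58.9)
s=r.snapshot("top")
for c,a,w in lenses(s,box=(160,120,420,320)): print(c.round(1),a,tolane(w).round(1))
cv2.imwrite("pics/b1.png",cv2.resize(s["pixels"][120:320,160:420,::-1],None,fx=3,fy=3,interpolation=cv2.INTER_CUBIC))
E
```

```text
time: 13.6
tool_pos: [553.9, -316.6, 5.5]
tcp_rot: [-179.8, 0.0, 85.0]
ft_force: [-0.1, -0.0, 0.1]
finger_gap: 8.6
t 13.6 lane [ 0.1 -0. ] z 5.5 rot [-179.8    0.    85. ] gap 8.6 F [-0.1 -0.   0.1] q [-34.  25.  89.  -0.  66. -29.]
row [0.0, 0.0, 0.002, -0.001, 0.0, -0.0] [ 0.  0. -1.]
time: 14.1
tool_pos: [549.3, -250.4, 72.6]
tcp_rot: [179.9, 0.1, 85.2]
ft_force: [0.2, -0.4, 0.5]
finger_gap: 8.7
t 14.1 lane [-65.5 -10.4] z 72.6 rot [1.799e+02 1.000e-01 8.520e+01] gap 8.7 F [ 0.2 -0.4  0.5] q [-29.  15.  94.  -0.  71. -25.]
row [0.26, -0.454, 0.049, 0.0, 0.001, -0.326] [-108.   74.  -13.]
[261.1 149.8] 991 [-49.5 127.2]
[322.1 142.5] 374 [ 58.1 138.4]
[383.8 149.8] 189 [166.3 122.2]
[176.7 163.7] 171 [-197.1  104.8]
[245.5 219. ] 665 [-76.3   2.6]
[316.9 218.6] 670 [45.7  0.5]
[229.3 263.1] 358 [-103.1  -73. ]
```

View pics/b1.png

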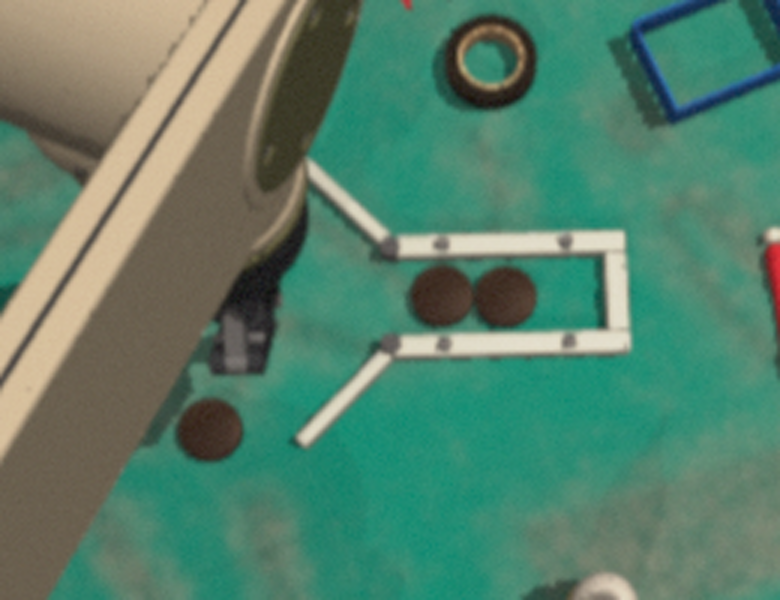

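Both lenses are in the lane, at (442,296) and (505,297). Now behind lens 3.

```bash
python3 - <<'E'
from h import *
go(-129.4,-117.8,60,59.5)
E
python3 -m jog '[[0.258,-0.43,0,0,0,-0.33],[0.258,-0.43,0,0,0,-0.33],[0.258,-0.43,0,0,0,-0.33],[0.258,-0.43,0,0,0,-0.33],[0.258,-0.43,0.05,0,0,-0.33],[0.258,-0.43,0.05,0,0,-0.33],[0.258,-0.43,0.05,0,0,-0.33],[0.258,-0.43,0.05,0,0,-0.33],[0.258,-0.43,0.05,0,0,-0.33]]' && python3 - <<'E'
from h import *
where(); go(-129.4,-117.8,6,59.5)
s=r.snapshot("top")
for c,a,w in lenses(s,box=(160,120,420,320)): print(c.round(1),a,tolane(w).round(1))
cv2.imwrite("pics/b2.png",cv2.resize(s["pixels"][120:320,160:420,::-1],None,fx=3,fy=3,interpolation=cv2.INTER_CUBIC))
E
```

```text
row [0.259, -0.427, 0.042, -0.0, 0.001, -0.33] [-101.   74.  -11.]
time: 15.05
tool_pos: [445.2, -178.4, 55.3]
tcp_rot: [-179.9, -0.2, 144.2]
ft_force: [-0.4, -0.5, -0.5]
finger_gap: 8.3
t 15.05 lane [-128.1 -120.3] z 55.3 rot [-179.9   -0.2  144.2] gap 8.3 F [-0.4 -0.5 -0.5] q [-28.  -2. 114.  -0.  68. -82.]
row [-0.007, 0.01, 0.197, -0.001, -0.001, -0.002] [  3.   1. -49.]
[321.7 142.5] 388 [ 57.4 138.3]
[384.1 149.9] 192 [166.7 122.1]
[316.9 218.6] 666 [45.7  0.4]
[194.2 270.8] 1298 [-161.7  -84.7]
[229.3 263.1] 352 [-103.  -73.]
[207.8 296.6] 667 [-138.1 -128.2]
```

View pics/b2.png

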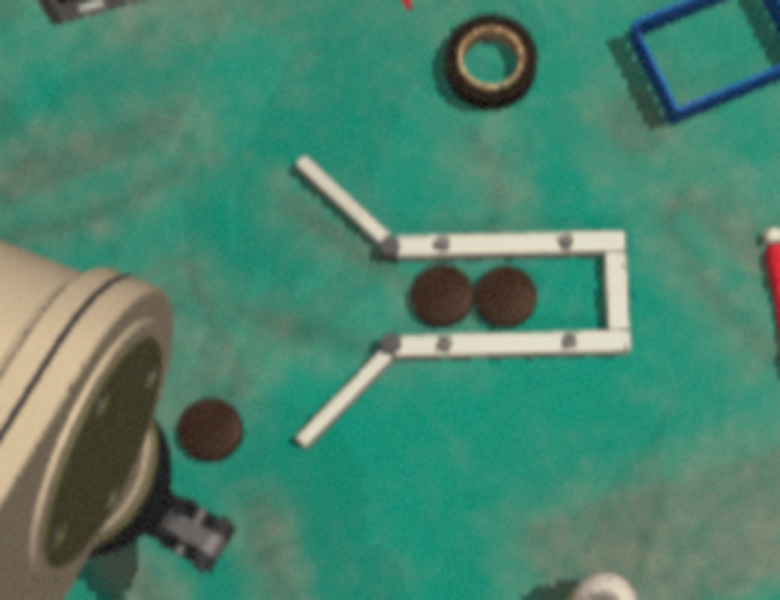

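The lens 3 position, (210,430), is unchanged and the gripper is behind it. Lowering.

```bash
python3 -m jog '[[-0.007,0.01,0.1,0,0,0],[-0.007,0.01,0.19,0,0,0],[-0.007,0.01,0.195,0,0,0],[-0.007,0.01,0.195,0,0,0]]' && python3 - <<'E'
from h import *
where(); go(-74.5,-24.6,5,59.5)
u=np.array([.508,.862]);p=tolane(r.sense()["tool_pos"]);d=np.array([-103,-73.])-p
print("lens along",d@u,"across",u[0]*d[1]-u[1]*d[0])
E
```

```text
time: 15.5
tool_pos: [447.7, -177.6, 6.8]
tcp_rot: [-179.9, -0.3, 144.3]
ft_force: [-0.2, -0.5, -0.6]
finger_gap: 8.5
t 15.5 lane [-129.1 -117.9] z 6.8 rot [-179.9   -0.3  144.3] gap 8.5 F [-0.2 -0.5 -0.6] q [-28.   3. 115.  -0.  62. -82.]
row [-0.433, 0.003, 0.005, -0.001, -0.001, -0.001] [ 88. -63.  -2.]
lens along 51.984159259469614 across 0.33452478671398467
```

```bash
python3 -m jog '[[-0.04,0,0.002,0,0,0],[-0.08,0,0.002,0,0,0],[-0.105,0,0.002,0,0,0],[-0.13,0,0.002,0,0,0],[-0.155,0,0.002,0,0,0],[-0.18,0,0.002,0,0,0],[-0.205,0.001,0.002,0,0,0],[-0.23,0.001,0.002,0,0,0],[-0.255,0.001,0.002,0,0,0],[-0.27,0.001,0.002,0,0,0]]' && python3 - <<'E'
from h import *
where(); go(-74.5,-24.6,5,59.5)
E
```

```text
time: 16.5
tool_pos: [503.8, -217.5, 6.5]
tcp_rot: [-179.9, -0.1, 144.4]
ft_force: [-1.1, -0.2, 0.1]
finger_gap: 8.7
t 16.5 lane [-94.3 -58.5] z 6.5 rot [-1.799e+02 -1.000e-01  1.444e+02] gap 8.7 F [-1.1 -0.2  0.1] q [-29.  13. 104.  -0.  63. -83.]
row [-0.157, 0.001, 0.006, -0.001, -0.001, -0.0] [ 32. -23.  -2.]
```

```bash
python3 -m jog '[[-0.01,0,0.002,0,0,0],[-0.03,0,0.004,0,0,0],[-0.05,0,0.004,0,0,0],[-0.075,0,0.004,0,0,0],[-0.1,0,0.004,0,0,0],[-0.125,0.001,0.004,0,0,0],[-0.145,0.001,0.004,0,0,0],[-0.157,0.001,0.004,0,0,0],[-0.157,0.001,0.004,0,0,0]]' && python3 - <<'E'
from h import *
where(); go(-74.5,-24.6,5,59.5)
s=r.snapshot("top")
cv2.imwrite("pics/b3.png",cv2.resize(s["pixels"][120:320,160:420,::-1],None,fx=3,fy=3,interpolation=cv2.INTER_CUBIC))
E
```

```text
time: 17.4
tool_pos: [535.7, -240.0, 5.4]
tcp_rot: [-179.9, -0.1, 144.4]
ft_force: [-0.5, 0.1, 0.1]
finger_gap: 8.6
t 17.4 lane [-74.7 -24.8] z 5.4 rot [-1.799e+02 -1.000e-01  1.444e+02] gap 8.6 F [-0.5  0.1  0.1] q [-29.  18.  98.  -0.  64. -83.]
row [-0.001, -0.0, 0.002, -0.001, -0.001, -0.0] [ 0. -0. -0.]
```

View pics/b3.png

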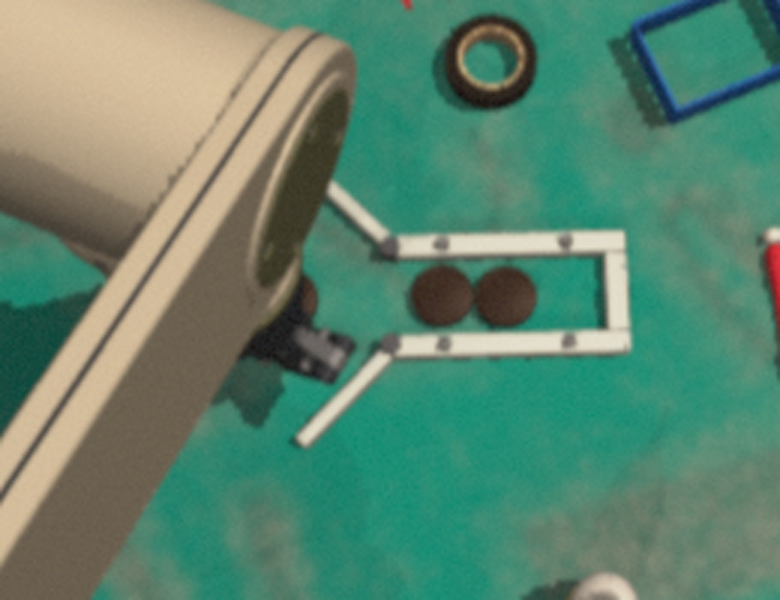

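Lens 3 is partly visible at about (300,298). Backing off and lifting.

```bash
python3 -m jog '[[0.03,0,0,0,0,0],[0.1,0,-0.02,0,0,0],[0.2,0,-0.18,0,0,0],[0.2,0,-0.2,0,0,0],[0.2,0,-0.2,0,0,0]]' && python3 - <<'E'
from h import *
where(); go(-116,0,55,0)
s=r.snapshot("top")
for c,a,w in lenses(s,box=(160,120,420,320)): print(c.round(1),a,tolane(w).round(1))
cv2.imwrite("pics/b4.png",cv2.resize(s["pixels"][120:320,160:420,::-1],None,fx=3,fy=3,interpolation=cv2.INTER_CUBIC))
E
```

```text
time: 17.95
tool_pos: [495.7, -210.9, 57.4]
tcp_rot: [-179.9, 0.1, 144.4]
ft_force: [1.0, -0.5, -1.0]
finger_gap: 8.9
t 17.95 lane [-100.2  -67.2] z 57.4 rot [-1.799e+02  1.000e-01  1.444e+02] gap 8.9 F [ 1.  -0.5 -1. ] q [-28.   7. 105.  -0.  68. -83.]
row [-0.199, 0.191, 0.01, -0.0, 0.001, 0.33] [68. 10. -2.]
[385.2 124.7] 63 [171.1 169.4]
[322.1 142.5] 374 [ 58.2 138.3]
[384.6 149.5] 189 [167.6 122.8]
[225.5 212.5] 1179 [-110.6   14.7]
[316.9 218.6] 670 [45.7  0.4]
[254.5 219.6] 332 [-60.8   1.2]
[226.9 259.6] 670 [-107.1  -66.9]
```

View pics/b4.png

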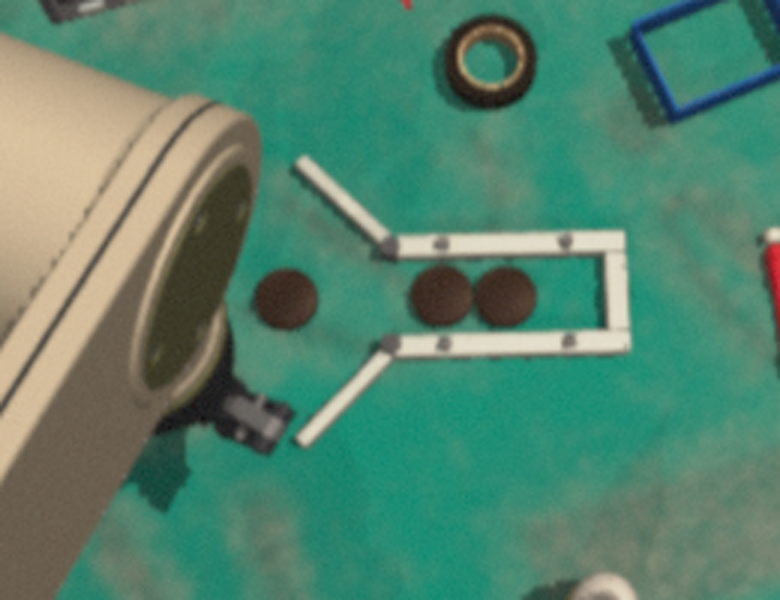

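Lens 3 is at lane (-60.8, 1.2), on the axis. Re-aiming straight.

```bash
python3 -m jog '[[-0.199,0.191,0,0,0,0.33],[-0.199,0.191,0,0,0,0.33],[-0.199,0.191,0,0,0,0.33],[-0.199,0.191,0,0,0,0.33],[-0.199,0.191,0,0,0,0.33],[-0.199,0.191,0,0,0,0.33],[-0.199,0.191,0,0,0,0.33],[-0.199,0.191,0,0,0,0.33],[-0.199,0.191,0,0,0,0.33]]' && python3 - <<'E'
from h import *
where(); go(-116,1,6,0)
E
```

```text
time: 18.9
tool_pos: [562.5, -200.6, 53.9]
tcp_rot: [-179.7, -0.0, 85.3]
ft_force: [0.2, 0.6, 0.5]
finger_gap: 8.6
t 18.9 lane [-116.2   -1.5] z 53.9 rot [-179.7   -0.    85.3] gap 8.6 F [0.2 0.6 0.5] q [-25.  16.  95.  -0.  69. -20.]
row [-0.001, 0.011, 0.192, -0.002, -0.0, 0.001] [  2.  -0. -48.]
```

```bash
python3 -m jog '[[0,0.01,0.1,0,0,0.001],[0,0.01,0.188,0,0,0.001],[0,0.01,0.188,0,0,0.001],[0,0.01,0.188,0,0,0.001]]' && python3 - <<'E'
from h import *
where(); go(0,0,5,0)
E
```

```text
time: 19.3
tool_pos: [564.8, -200.7, 7.7]
tcp_rot: [-179.7, -0.0, 85.0]
ft_force: [0.1, -0.3, -0.1]
finger_gap: 8.7
t 19.3 lane [-116.3    0.8] z 7.7 rot [-179.7   -0.    85. ] gap 8.7 F [ 0.1 -0.3 -0.1] q [-24.  20.  96.  -0.  65. -19.]
row [-0.465, -0.003, 0.011, -0.002, -0.0, -0.0] [ -11. -116.   -3.]
```

```bash
python3 -m jog '[[-0.05,0,0.006,0,0,0],[-0.1,0,0.008,0,0,0],[-0.125,0,0.008,0,0,0],[-0.15,0,0.008,0,0,0],[-0.175,0,0.008,0,0,0],[-0.2,0,0.008,0,0,0],[-0.225,0,0.008,0,0,0],[-0.25,0,0.008,0,0,0],[-0.275,0,0.008,0,0,0],[-0.295,0,0.008,0,0,0]]' && python3 - <<'E'
from h import *
where(); go(1,0,5,0)
s=r.snapshot("top")
cv2.imwrite("pics/b5.png",cv2.resize(s["pixels"][120:320,160:420,::-1],None,fx=3,fy=3,interpolation=cv2.INTER_CUBIC))
E
```

```text
time: 20.3
tool_pos: [558.8, -274.9, 6.3]
tcp_rot: [-179.8, 0.0, 84.8]
ft_force: [0.2, 0.5, -0.0]
finger_gap: 8.4
t 20.3 lane [-41.8   1.2] z 6.3 rot [-179.8    0.    84.8] gap 8.4 F [ 0.2  0.5 -0. ] q [-31.  23.  92.  -0.  66. -26.]
row [-0.171, -0.004, 0.005, -0.001, 0.0, -0.001] [ -5. -43.  -1.]
```

View pics/b5.png

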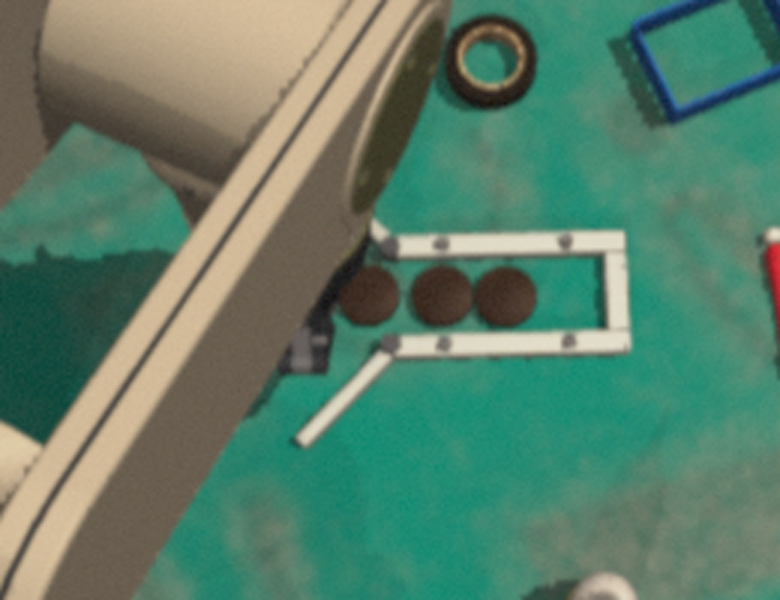

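The three lenses are in line at (370,296), (442,296) and (505,297). Final push, slower.

```bash
python3 -m jog '[[-0.01,-0.002,0.002,0,0,0],[-0.03,-0.004,0.004,0,0,0],[-0.05,-0.004,0.004,0,0,0],[-0.07,-0.004,0.004,0,0,0],[-0.09,-0.004,0.004,0,0,0],[-0.11,-0.004,0.004,0,0,0],[-0.13,-0.004,0.004,0,0,0],[-0.145,-0.004,0.004,0,0,0],[-0.155,-0.004,0.004,0,0,0],[-0.16,-0.004,0.004,0,0,0]]' && python3 -m jog '[[-0.005,0,0,0,0,0],[-0.009,0,0,0,0,0],[-0.009,0,0,0,0,0]]' && python3 - <<'E'
from h import *
where(); go(1,0,5,0)
s=r.snapshot("top")
cv2.imwrite("pics/b6.png",cv2.resize(s["pixels"][120:320,160:420,::-1],None,fx=3,fy=3,interpolation=cv2.INTER_CUBIC))
E
```

```text
time: 21.35
tool_pos: [554.2, -314.4, 5.3]
tcp_rot: [-179.8, 0.0, 84.8]
ft_force: [0.1, 0.7, 0.1]
finger_gap: 8.9
time: 21.65
tool_pos: [554.0, -316.4, 5.3]
tcp_rot: [-179.8, 0.0, 84.8]
ft_force: [-0.3, 0.7, 0.1]
finger_gap: 8.4
t 21.65 lane [-0.1  0.1] z 5.3 rot [-179.8    0.    84.8] gap 8.4 F [-0.3  0.7  0.1] q [-34.  25.  89.  -0.  66. -29.]
row [-0.004, -0.001, 0.001, -0.001, 0.0, -0.001] [-0. -1. -0.]
```

View pics/b6.png

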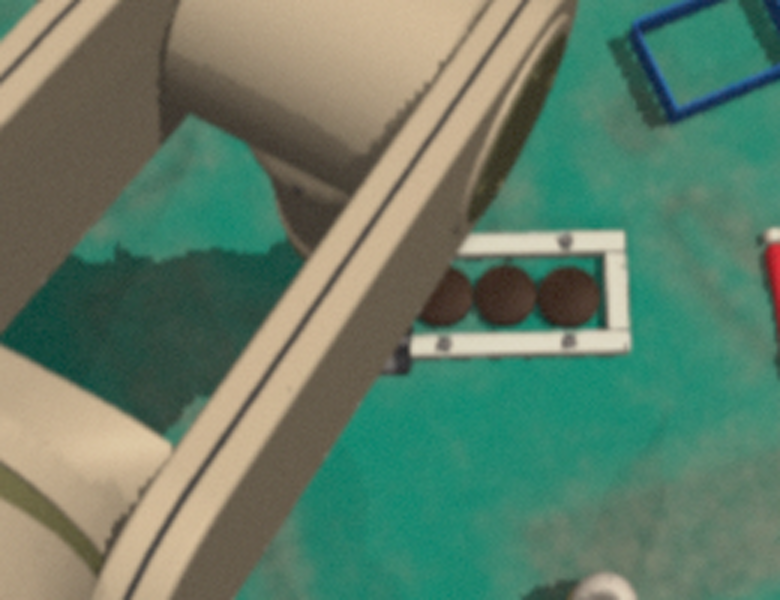

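The front lens (568,297) is about 2–3 mm from the end wall. I nudge 1.5 mm more for margin at the gate, then withdraw.

```bash
python3 -m jog '[[-0.003,0,0,0,0,0],[-0.007,0,0,0,0,0],[-0.007,0,0,0,0,0]]' && python3 -m jog '[[0.04,0,0,0,0,0],[0.12,0,-0.02,0,0,0],[0.2,0,-0.15,0,0,0],[0.4,0,-0.4,0,0,0],[0.5,0,-0.5,0,0,0],[0.5,0,-0.5,0,0,0],[0.5,0,-0.5,0,0,0]]' && python3 - <<'E'
from h import *
where()
s=r.snapshot("top")
for c in [(309,219),(328,219),(349,219)]: pass
cv2.imwrite("pics/b7.png",cv2.resize(s["pixels"][180:260,260:400,::-1],None,fx=5.6,fy=5.6,interpolation=cv2.INTER_CUBIC))
cv2.imwrite("pics/b8.png",s["pixels"][:,:,::-1])
q=r.snapshot("scene")
cv2.imwrite("pics/b9.png",cv2.resize(q["pixels"][180:340,230:450,::-1],None,fx=3.5,fy=3.5,interpolation=cv2.INTER_CUBIC))
E
```

```text
time: 22.0
tool_pos: [553.9, -318.2, 5.3]
tcp_rot: [-179.8, 0.0, 84.8]
ft_force: [-0.6, 0.2, -0.1]
finger_gap: 8.6
time: 22.7
tool_pos: [567.5, -191.6, 133.5]
tcp_rot: [179.9, 0.1, 85.0]
ft_force: [1.2, -0.4, 0.3]
finger_gap: 8.8
t 22.7 lane [-125.6    2.7] z 133.5 rot [1.799e+02 1.000e-01 8.500e+01] gap 8.8 F [ 1.2 -0.4  0.3] q [-24.  11.  92.  -0.  77. -19.]
```

View pics/b7.png

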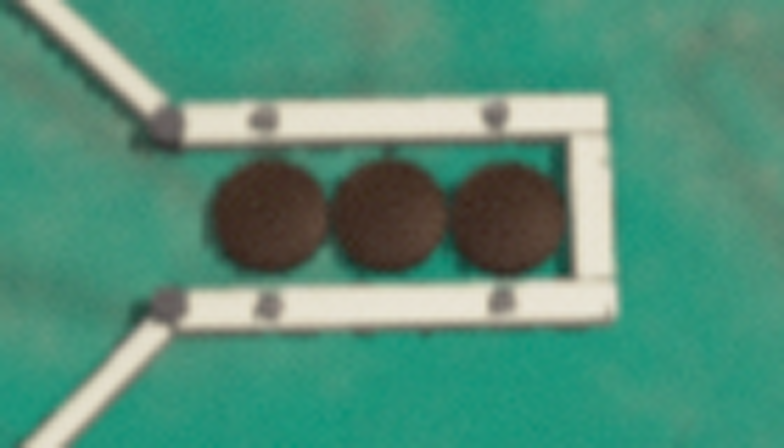

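View pics/b8.png

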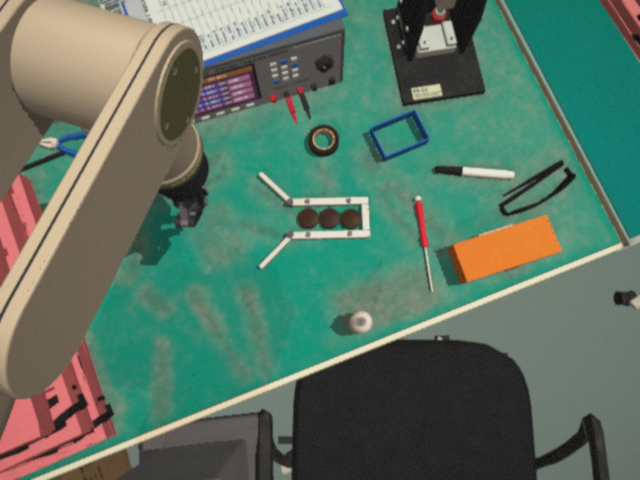

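View pics/b9.png

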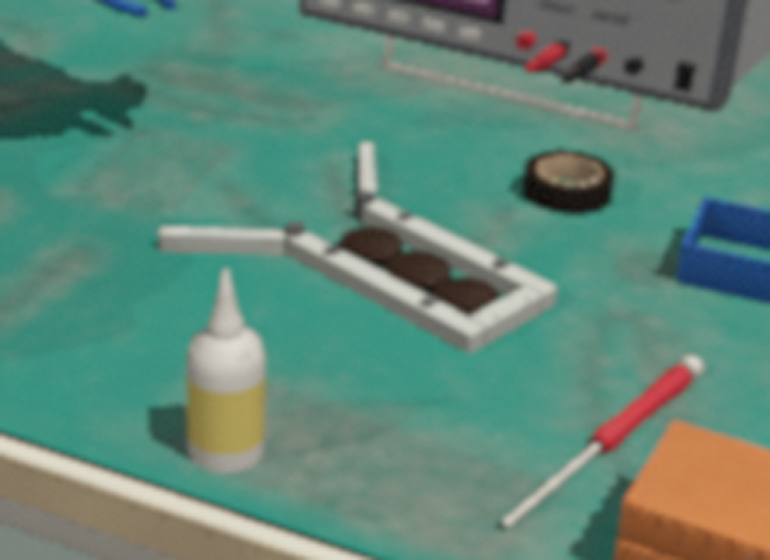

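All three lenses lie flat in the lane. In the crop they are at (270,217), (389,216) and (508,218). The rear edge, at about column 212, is clear of the posts, which end at about column 187. The tape, bottle and screwdriver have not moved, and the arm is clear.

```bash
python3 -c "
from bench import r
print(r.sense()['qd'].round(2)); print(r.hand_in())"
```

```text
[-1.42  1.85  0.88 -0.03 -0.03 -0.06]
the job is handed in; nothing more can be done
None
```

I swept the three lenses through the gate one at a time with nearly closed fingers: lens 2, then lens 1, then lens 3. I first moved lenses 1 and 3 sideways onto the lane axis. The job was handed in at about 23 s of the 64 s allowed.

**Lens positions:** in the last pictures all three lie flat in a row in the lane. The rear lens is about 5–8 mm past the gate posts, judged by eye from the picture. The front lens is about 1 mm short of the end wall.

**Other objects:** the tape roll, glue bottle and screwdriver are at the same pixel positions as at the start.

**Forces and clearance:** wrist force read at most about 2 N at the end of each move. The gripper was about 130 mm above the bench and clear of everything at hand-in, with its joints still settling at 1–2 degrees/s.

No check failed or disagreed. The fingertips sank to 1.5 mm above the bench during the first push, so I raised them to about 5 mm for the rest.

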